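# Hang a board carrier on a swinging drop hook

### The arm

A 6-joint arm with a two-finger parallel gripper is mounted at the origin on the work surface. World frame = base frame: x ahead of the robot, y to its left, z up, the work surface at z = 0. Lengths are in m, angles in rad, forces in N, time in s.
With the tool pointing down it reaches from about 0.2 to 0.875 m from the base axis. Payload 3.4 kg.
Tool frame: the origin (TCP) lies at the very end of the fingers, on their centre line; the grasp point (between the pads) lies grip_depth behind it (grip_depth is the distance from the TCP to the grasp point, in m); z points along the fingers, x is the direction in which the jaws open and shut, and the axes are right-handed (so a half turn about z gives the same grasp; the last joint's range is limited). The gripper opens to 94 mm and grips with 3 to 60 N. Pads are 16 mm wide; open, the fingers measure 119 mm over their backs; the gripper's body (75 mm by 177 mm) begins 78 mm behind the grasp point.
Start: joints at [-1.448, 0.276, 1.505, -0, 1.361, -0.121], TCP at [0.139, -0.558, 0.182] pointing down, gripper open.
Joint ranges: [-2.89, 2.89], [-0.75, 2.08], [0.22, 2.7], [-1.18, 4.32], [0.11, 2.71], [-2.7, 2.7]. Speed limits (rad/s): [2.57, 2.57, 3.14, 3.14, 3.14, 3.14].

### API

Orientations are given as a rotation vector (axis times angle).
In Python, from workcell import * gives the robot as it stands.
- The arm moves only by the tool play_rows, never from a script. Its argument "series" is a list that holds one entry, the list of rows, each a list of 4 numbers: the shift along the tool's x, y, z scaled (see below), then the turn about the tool's z scaled (see below). In form: [[[x, y, z, turn], ...]]. A call has 1 to 20 rows; each row is the pose to reach, as a shift and turn from the pose commanded when the call began, along the tool's axes at that moment; what a row does not reach only later rows make up. The controller multiplies each number of a shift by 0.12 m and each number of a turn by 1.5 rad. A row lasts 1/12 s, in which the tool goes at most 41.7 mm and 7.16 degrees, less where a joint would pass 70% of its speed; a pose out of reach is approached as far as the arm can. A call with a number of a shift or a turn outside -1 to 1 is refused whole. A call with a gripper value outside its range is refused whole. "hand" is the gripper's target within -1 to 1 (shut at 1, half-way at 0, fully open at -1), set as the call begins (left out, the last holds). The fingers move at their own pace and stop on an object; the grip force is fixed at half the most. Time passes only in rows, so rows that repeat a pose let the fingers close. It gives the time, the measured TCP pose, the force and the opening at its end, in the units of the state.
- sense(): the state, without advancing time (a new reading comes with each control period).
- read_camera(name): name is "scene" or "top" or "wrist"; returns a dict with "img" (384x512x3 uint8, red, green, blue), "depth" (384x512 float32, m along the optical axis (not along the pixel's ray), 0 where there is no reading), "fx", "fy", "cx", "cy" (pixels), "rvec" (rotation vector, rad) and "tvec" (3), from world to camera coordinates, as OpenCV has them. Camera axes: x right, y down, z forward; pixel columns grow to the right and rows downward; lengths in m; the calibration is good to about 2 mm. A picture is of the moment at which its call begins.
- close_job(): hands the job in, once; it reports no verdict.
The state is a dict: "t": time; "joint_positions": joint angles; "qvel": joint speeds; "joint_efforts": joint torques, N m; "tcp_pos": TCP position; "ee_rot": TCP orientation; "ft_force": force on the tool from outside, world axes, zero at the start; "moment": the same for the moment, N m; "finger_gap": finger opening in m.
Only numpy, scipy, OpenCV 4.12 (cv2) and the standard library are available. Lean on these libraries where they do the work, as an engineer would, in place of code of your own. Each camera call takes 0.05 s, during which the arm holds its last target.

### The job

Pick up the board carrier by its black tab and hang it on the swinging drop hook so that it can drain: with the carrier's bar, lightly press the hook's shank back against the rubber stop until the hook is held still, then slide the bar down the steadied shank until it sits in the bottom of the hook. Then let go and leave the carrier hanging quietly. Be gentle with the hook (never more than 9 N on it) and leave the solder spool, the flux tin and the bottle where they stand.

Things in the scene. Friction and masses are not known exactly. Their poses are not given: they have to be found in the camera images.
- hook_pivot (a point): Pivot pin of the drop hook, 330 mm above the table, at the end of a fixed gantry's overhead arm (aluminium post 20 mm square, 160 mm behind the pivot in +x; height 348 mm). Fixed; has the gantry's yaw: x level, from the pivot to the post; z up. The hook opens to -x, the robot's side, and swings only in this x-z plane.
- hook (a joint): Swing of the drop hook about its pivot (rad). 0: shank upright. Negative: swung forward to the robot's side, to -0.6. Positive: swung back towards the post. A 22 mm rubber stop on a screw through the post, 68 mm below the pivot, ends the back swing somewhere between 0 and 0.15; how far in it is screwed differs each time. Very free; at rest near -0.2 empty, -0.13 loaded.
- hook_seat (a point): Where the centre of a bar seated in the bottom of the hook lies; moves with the hook (a J of 6 mm round steel, 130 g). At joint 0: axes as hook_pivot, 12 mm in +x of and 144 mm below the pivot; the straight shank's centre line is 12 mm in +x of this point, from 6 to 118 mm above it; the upturned tip's is 12 mm in -x, its top 12 mm above it. Clear throat 18 mm.
- carrier_grip (a point): Middle of the black tab by which the loose board carrier (about 160 g) is gripped from above: 24 mm long in x, 10 mm thick in y, 34 mm high; this point is 85 mm above the underside. Below it an upright plate, 8 mm thick, from 12 mm behind (-x) to 189 mm ahead, top 70 mm above the underside, with a circuit board on it. x points along the plate to the bail, z up.
- carrier_bar (a point): Centre of the level steel bar (6 mm thick, along y, 38 mm clear between its two posts) on top of the carrier's bail, to be hung in the hook; 105 mm in +x of and 39 mm above carrier_grip. The opening under the bar is 45 mm high. The centre of mass is about 80 mm below the bar. Axes as carrier_grip.
- carrier: The whole loose board carrier; origin at its underside, 105 mm in +x of the tab and straight below the bar; it stands on two cross feet 60 mm wide. Axes as carrier_grip.
- spool: Bystander: solder spool, 56 mm across, 40 mm high; origin at the centre of its underside.
- tin: Bystander: brass flux tin, 62 mm across, 25 mm high; origin at the centre of its underside.
- bottle: Bystander: small amber bottle, 48 mm across, 100 mm high; origin at the centre of its underside.
Not all that is in view belongs to the job. Of the things that look like the carrier, take the one that is nearest to the robot's base at the start.

How it is judged:
On the way, in this order (a step that is already met when the one before it is completed fails the run):
1. the hook is held still against its rubber stop by the carrier's bar pressing on the shank, the bar still above the hook's tip (velocity of joint hook between -0.15 and 0.15 rad/s and contact force between carrier and hook above 0.8 N and z of carrier_bar in the frame of hook_seat above 0.016 m and x of carrier_bar in the frame of hook_seat above 0.002 m), for 0.3 s.
2. the bar sits in the bottom of the steadied hook (velocity of joint hook between -0.3 and 0.3 rad/s and x of carrier_bar in the frame of hook_seat between -0.008 and 0.008 m and z of carrier_bar in the frame of hook_seat between -0.006 and 0.007 m and y of carrier_bar in the frame of hook_seat between -0.02 and 0.02 m), for 0.1 s.
At the end, for the whole second after the job is handed in: The carrier hangs by its bar in the bottom of the hook (bar centre within 8 mm in x, 20 mm in y, 7 mm in z of the seat point), within 0.3 rad of upright, let go, slower than 0.1 m/s (hook 0.6 rad/s); spool, tin and bottle within 20 mm of their starts (x of carrier_bar in the frame of hook_seat between -0.008 and 0.008 m and z of carrier_bar in the frame of hook_seat between -0.006 and 0.007 m and y of carrier_bar in the frame of hook_seat between -0.02 and 0.02 m and angle between carrier's own z axis and vertical below 0.3 rad and linear speed of carrier below 0.1 m/s and velocity of joint hook between -0.6 and 0.6 rad/s and distance of each of spool, tin, bottle from where it was at the start of the episode below 0.02 m); the robot touches nothing.
It fails at once if the carrier or the robot pushes or strikes the hook with more than 9 N (contact force between hook and carrier above 9 N or contact force between hook and the fingers above 9 N or contact force between hook and the arm above 9 N).
It fails at once if a bystander is moved more than 20 mm (distance of any of spool, tin, bottle from where it was at the start of the episode above 0.02 m).
It also fails if it takes over 72 s, if anything falls off the work surface, if the arm or the gripper's body presses on something with over 40 N, if the wrist force passes 120 N, or if a joint passes its speed limit or range.

## Working session

There is one attempt and no reset: what is moved stays moved. The work goes in short steps, Python scripts to look and compute and a tool call to move; the robot and the scene stay as the last step left them, time stands still between calls to the robot, and variables do not carry over. Pictures are saved under pics/ and viewed, and the job is handed in when it is done.

Besides the shell and the picture viewer there is one more tool, called after "Emit:" as name(argument=value, ...), one argument or row to a line, values as JSON. play_rows: Moves the arm, as the interface text tells. Its arguments: {"type":"object","properties":{"series":{"type":"array","items":{"type":"array","items":{"type":"array","items":{"type":"number","minimum":-1,"maximum":1}}}},"hand":{"type":"number"}},"required":["series"]}

```bash
ls; mkdir -p pics
python3 - <<'E'
from workcell import *
import cv2
print({k:v for k,v in sense().items()})
for n in ["scene","top","wrist"]:
    c=read_camera(n); cv2.imwrite(f"pics/{n}0.png",c["img"][:,:,::-1]); print(n,c["fx"],c["cx"],c["cy"],c["rvec"],c["tvec"])
    import numpy as np; np.savez(f"pics/{n}0.npz",**c)
E
```

```text
pics
{'t': 0.0, 'joint_positions': array([-1.44796995e+00,  2.76574090e-01,  1.50609793e+00, -5.10990740e-05,
        1.36070104e+00, -1.21022515e-01]), 'qvel': array([ 0.00220657,  0.00215734,  0.00343678, -0.00251514, -0.00015059,
        0.00183434]), 'joint_efforts': array([ 3.99425326e-04, -4.04575109e+01, -2.37223935e+01,  7.01218983e-02,
        3.47407849e-02, -1.34655015e-04]), 'tcp_pos': array([ 0.13871518, -0.55739537,  0.18083074]), 'ee_rot': array([-2.47417460e+00,  1.93400646e+00,  2.03397393e-03]), 'ft_force': array([ 0.4526244 , -1.01626478, -0.08648783]), 'moment': array([-0.00177495, -0.0008136 ,  0.02934192]), 'finger_gap': 0.09404723437815175}
scene 422.8949619898427 264.7539620444312 194.02192525563123 [ 2.22143012  0.90784663 -0.39327602] [-0.44182566 -0.16337569  1.8273763 ]
top 396.6918535868639 255.51278880652444 191.840914441243 [ 2.12969675 -2.15313837  0.10707563] [0.03098891 0.67043632 1.15297941]
wrist 314.1223931534649 254.92133546803382 197.3243956386396 [-2.29604479  1.79468104  0.25285733] [-0.57281281 -0.02763441  0.39196193]
```

View pics/scene0.png

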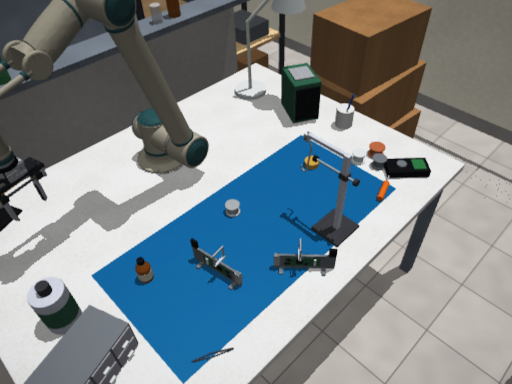

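View pics/top0.png

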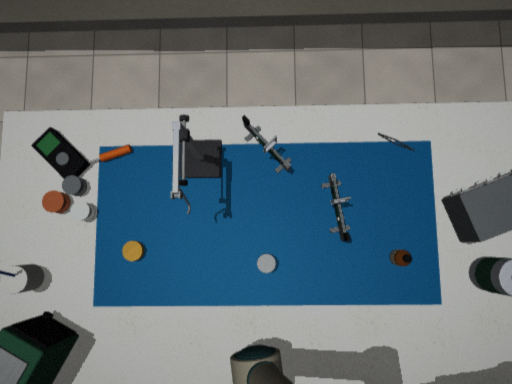

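View pics/wrist0.png

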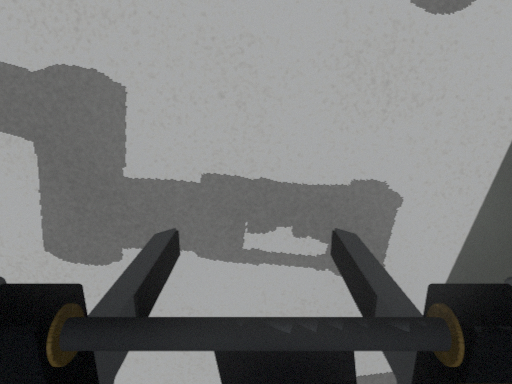

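Candidates: carrier A (top: tab near (345,238), scene (195,243)) and carrier B (top: tab near (247,121), scene (333,255)). The robot base is at the bottom of the top image, so A is nearer. I'll check it in close crops.

```bash
cat > h.py <<'E'
import numpy as np,cv2
def P(c,u,v,z=None):
    """pixel->world at given world z, or by depth if None"""
    R=cv2.Rodrigues(np.array(c["rvec"],float))[0];t=np.array(c["tvec"],float).ravel()
    r=np.array([(u-c["cx"])/c["fx"],(v-c["cy"])/c["fy"],1.]); o=-R.T@t; d=R.T@r
    s=(z-o[2])/d[2] if z is not None else float(c["depth"][int(round(v)),int(round(u))])
    return o+s*d
def proj(c,p):
    return cv2.projectPoints(np.atleast_2d(np.array(p,float)),np.array(c["rvec"],float),np.array(c["tvec"],float),np.array([[c["fx"],0,c["cx"]],[0,c["fy"],c["cy"]],[0,0,1.]]),None)[0][:,0]
def load(n):
    return {k:v for k,v in np.load(n).items()}
def crop(c,x0,y0,x1,y1,f,name):
    im=cv2.resize(np.ascontiguousarray(c["img"][y0:y1,x0:x1,::-1]),None,fx=f,fy=f,interpolation=cv2.INTER_CUBIC)
    for u in range((x0+9)//10*10,x1,10):
        cv2.line(im,(int((u-x0+.5)*f),0),(int((u-x0+.5)*f),4 if u%50 else 12),(0,0,255),1)
        if u%20==0: cv2.putText(im,str(u),(int((u-x0+.5)*f)-10,22),0,.35,(0,0,255),1)
    for v in range((y0+9)//10*10,y1,10):
        cv2.line(im,(0,int((v-y0+.5)*f)),(4 ,int((v-y0+.5)*f)),(0,0,255),1)
        cv2.putText(im,str(v),(6,int((v-y0+.5)*f)+4),0,.35,(0,0,255),1)
    cv2.imwrite(name,im)
E
python3 - <<'E'
from h import *
t=load("pics/top0.npz");s=load("pics/scene0.npz")
crop(t,300,160,380,250,6,"pics/t_car.png")
crop(t,150,100,250,240,4,"pics/t_hook.png")
crop(s,180,225,260,295,8,"pics/s_car.png")
crop(s,280,120,370,250,4.5,"pics/s_hook.png")
E
```

```text
(no output)
```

View pics/t_car.png

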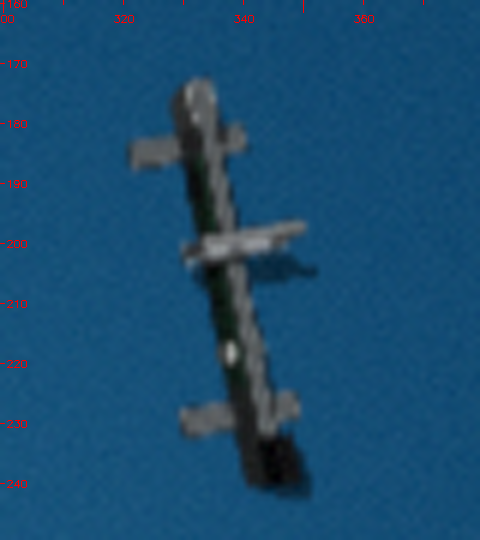

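View pics/t_hook.png

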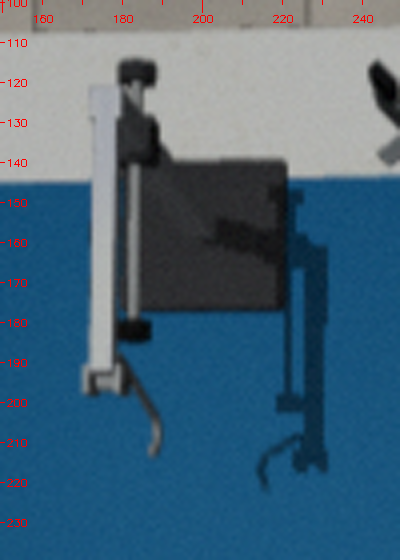

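View pics/s_car.png

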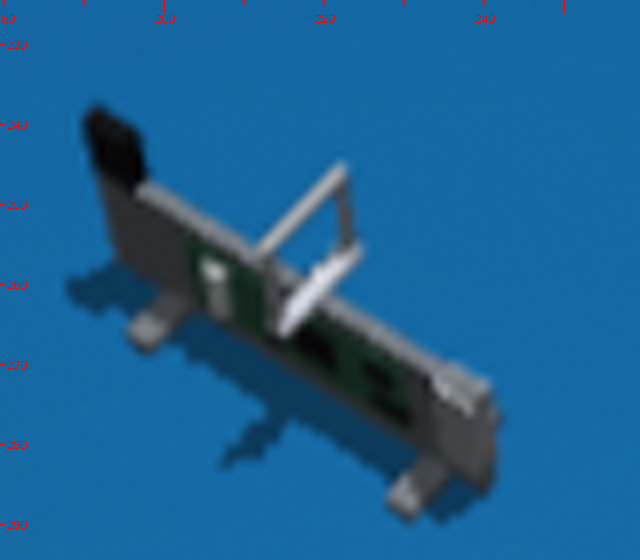

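View pics/s_hook.png

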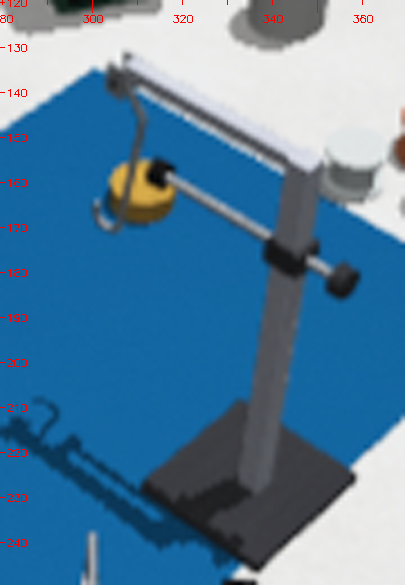

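Carrier A's black tab is at top (346,237), with the bail bar from (331,201) to (350,197) and the nose at (333,175). Its tab points to the robot. The gantry beam runs (175,121)→(175,193), with the hook below it at (187,210). In the scene view the hook shank is at (309,150) and the stop at (315,158).

Run:
```python
from h import *
np.set_printoptions(precision=4,suppress=True)
t=load("pics/top0.npz");s=load("pics/scene0.npz")
for n,u,v,z in [("tab",346,236,.1),("tabD",346,236,None),("barL",331,201,.124),("barR",350,197.5,.124),("nose",333.5,174.5,.07),("plate near",342,231,.07),
 ("spool/tin",266.5,263.5,.04),("y",133,251,.025),("bottle",401,257.5,.1),("beam far",175,121,.348),("beam near",174.7,192,.348),("bracket",176,196,.34),("stop",183.5,182,.262),("knob",184,118,.262),("B",247,121,.1)]:
    print(n,P(t,u,v,z))
for n,u,v,z in [("tab",191.5,238,.102),("barL",212,257-.5,.124),("barR",222.5,245.5,.124),("stop",314,158,.262),("knob",355,181,.262)]:
    print("s",n,P(s,u,v,z))
w=load("pics/wrist0.npz");R=cv2.Rodrigues(w["rvec"])[0];o=-R.T@w["tvec"]
T=cv2.Rodrigues(np.array([-2.4742,1.9340,.0020]))[0]
print("wristcam in tool",T.T@(o-[.1387,-.5574,.1808]));print(T.T@R.T); print(T)
for c in (t,s):
    R=cv2.Rodrigues(c["rvec"])[0];print("cam",-R.T@c["tvec"])
```

```text
tab [ 0.5349 -0.2315  0.1   ]
tabD [ 0.5349 -0.2311  0.1017]
barL [ 0.6319 -0.1889  0.124 ]
barR [ 0.641  -0.2419  0.124 ]
nose [ 0.7159 -0.2076  0.07  ]
plate near [ 0.5499 -0.2264  0.07  ]
spool/tin [ 0.4573 -0.0068  0.04  ]
y [0.497  0.3975 0.025 ]
bottle [ 0.474  -0.3813  0.1   ]
beam far [0.7987 0.1996 0.348 ]
beam near [0.6333 0.1974 0.348 ]
bracket [0.6251 0.1962 0.34  ]
stop [0.6694 0.1961 0.262 ]
knob [0.8335 0.1972 0.262 ]
B [0.8739 0.0452 0.1   ]
s tab [ 0.5219 -0.2342  0.102 ]
s barL [ 0.6407 -0.2441  0.124 ]
s barR [ 0.6319 -0.1937  0.124 ]
s stop [0.6645 0.1963 0.262 ]
s knob [0.8281 0.2003 0.262 ]
wristcam in tool [-0.001  -0.0804 -0.2024]
[[ 1.     -0.0001 -0.0007]
 [ 0.0003  0.9619  0.2735]
 [ 0.0006 -0.2735  0.9619]]
[[ 0.2415 -0.9704 -0.0003]
 [-0.9704 -0.2415  0.0017]
 [-0.0017 -0.0002 -1.    ]]
cam [ 0.5171 -0.0098  1.2298]
cam [ 1.3133 -0.6662  1.1801]
```

```bash
cat >> h.py <<'E'
def goto(pos,ang,cur=None,curang=None):
    """print tool-frame shift (scaled) to world TCP pos & tool-x heading, from commanded cur (defaults to measured)"""
    from workcell import sense
    s=sense(); T=cv2.Rodrigues(np.array(s["ee_rot"]))[0]
    a=np.arctan2(T[1,0],T[0,0]) if curang is None else curang
    p=np.array(s["tcp_pos"]) if cur is None else np.array(cur)
    x=np.array([np.cos(a),np.sin(a),0]);z=np.array([0,0,-1.]);y=np.cross(z,x)
    d=np.array(pos)-p; sh=np.array([d@x,d@y,d@z])/.12
    da=-(ang-a); 
    print("cur",p.round(4),"ang",round(a,4),"shift",sh.round(3),"turn",round(da/1.5,3),"tilt",T[:,2].round(4))
E
python3 - <<'E'
from h import *
import workcell
print([n for n in dir(workcell) if n[0]!='_']); print(getattr(workcell,"grip_depth",None))
goto([.23,-.48,.2],.173)
E
```

```text
['IKError', 'close_job', 'grip_depth', 'read_camera', 'sense']
0.0188
cur [ 0.1387 -0.5575  0.181 ] ang -1.327 shift [-0.443 -0.894 -0.158] turn -1.0 tilt [-2.0e-04  1.3e-03 -1.0e+00]
```

Emit:
play_rows(
  series=[
    [[-0.44,-0.9,-0.15,-1],[-0.44,-0.9,-0.15,-1],[-0.44,-0.9,-0.15,-1],[-0.44,-0.9,-0.15,-1],[-0.44,-0.9,-0.15,-1],[-0.44,-0.9,-0.15,-1],[-0.44,-0.9,-0.15,-1],[-0.44,-0.9,-0.15,-1],[-0.44,-0.9,-0.15,-1],[-0.44,-0.9,-0.15,-1],[-0.44,-0.9,-0.15,-1],[-0.44,-0.9,-0.15,-1],[-0.44,-0.9,-0.15,-1]],
  ],
  hand=-1,
)

```text
t: 1.23
tcp_pos: [0.2308, -0.4805, 0.1994]
ee_rot: [-3.129, -0.275, 0.0]
ft_force: [-0.4, -0.2, -0.1]
finger_gap: 0.0941
```

Run:
```python
from h import *
goto([.33,-.40,.2],1.67)
goto([.43,-.32,.2],1.738)
```

```text
cur [ 0.2308 -0.4805  0.1994] ang 0.175 shift [ 0.931 -0.516 -0.005] turn -0.997 tilt [-3.e-04  6.e-04 -1.e+00]
cur [ 0.2308 -0.4805  0.1994] ang 0.175 shift [ 1.868 -1.028 -0.005] turn -1.042 tilt [-3.e-04  6.e-04 -1.e+00]
```

Emit:
play_rows(
  series=[
    [[0.93,-0.52,0,-1],[0.93,-0.52,0,-1],[0.93,-0.52,0,-1],[0.93,-0.52,0,-1],[0.93,-0.52,0,-1],[0.93,-0.52,0,-1],[0.93,-0.52,0,-1],[0.93,-0.52,0,-1],[0.93,-0.52,0,-1],[0.93,-0.52,0,-1],[0.93,-0.52,0,-1],[0.93,-0.52,0,-1],[0.93,-0.52,0,-1]],
  ],
)

```text
t: 2.32
tcp_pos: [0.33, -0.3999, 0.1995]
ee_rot: [-2.106, -2.331, -0.0]
ft_force: [-0.3, 0.2, -0.6]
finger_gap: 0.0941
```

Run:
```python
from h import *
goto([.43,-.315,.2],1.738)
```

```text
cur [ 0.33   -0.3999  0.1995] ang 1.672 shift [ 0.62   0.901 -0.004] turn -0.044 tilt [-1.e-04  2.e-04 -1.e+00]
```

Emit:
play_rows(
  series=[
    [[0.62,0.9,0,-0.044],[0.62,0.9,0,-0.044],[0.62,0.9,0,-0.044],[0.62,0.9,0,-0.044],[0.62,0.9,0,-0.044],[0.62,0.9,0,-0.044]],
  ],
)

```text
t: 2.82
tcp_pos: [0.4295, -0.3151, 0.1995]
ee_rot: [-2.028, -2.398, 0.002]
ft_force: [0.1, 0.5, -0.1]
finger_gap: 0.094
```

Run:
```python
from h import *
from workcell import *
c=read_camera("wrist"); np.savez("pics/w1.npz",**c); cv2.imwrite("pics/w1.png",c["img"][:,:,::-1])
print(proj(c,[[.5325,-.2335,.102],[.636,-.216,.124]]))
goto([.5325,-.2335,.2],1.738)
```

```text
[[312.03744295 293.77184607]
 [310.90937669 387.93236315]]
cur [ 0.4291 -0.3156  0.1995] ang 1.7366 shift [ 0.533  0.963 -0.004] turn -0.001 tilt [-1.1e-03 -6.0e-04 -1.0e+00]
```

View pics/w1.png

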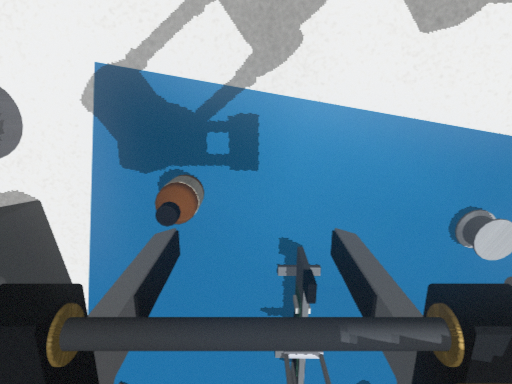

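Run:
```python
from h import *
c=load("pics/w1.npz")
crop(c,265,230,345,330,6,"pics/w1c.png")
```

```text
(no output)
```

View pics/w1c.png

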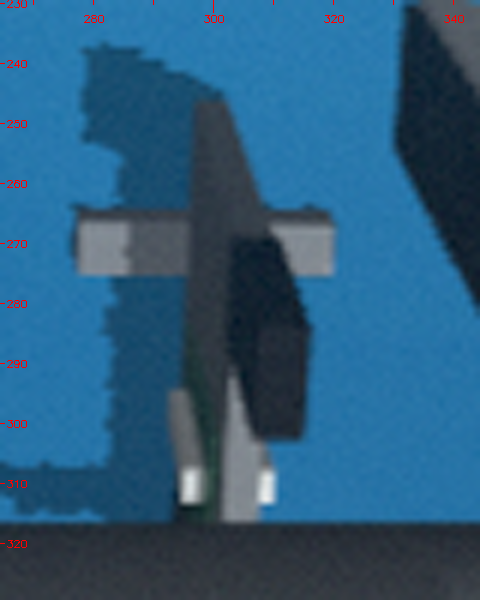

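Carrier A confirmed. The tab top spans (308,284)–(316,302), centred at (311.7,293), within 1 px of my prediction (312.0,293.8).

Run:
```python
from h import *
c=load("pics/w1.npz")
print(P(c,311.7,293.2,.102)); a=P(c,312,284,.102);b=P(c,311.3,302.5,.102);print(a,b,np.linalg.norm(a-b),np.arctan2(*(b-a)[1::-1]))
goto([.532,-.233,.2],1.738)
```

```text
[ 0.53186828 -0.2340138   0.102     ]
[ 0.52078182 -0.23611439  0.102     ] [ 0.54330023 -0.23195574  0.102     ] 0.02289919782606372 0.18261997656417234
cur [ 0.4291 -0.3156  0.1995] ang 1.7366 shift [ 0.537  0.959 -0.004] turn -0.001 tilt [-1.1e-03 -6.0e-04 -1.0e+00]
```

Emit:
play_rows(
  series=[
    [[0.535,0.96,0.15,-0.006],[0.535,0.96,0.15,-0.006],[0.535,0.96,0.15,-0.006],[0.535,0.96,0.15,-0.006],[0.535,0.96,0.15,-0.006],[0.535,0.96,0.15,-0.006],[0.535,0.96,0.15,-0.006]],
  ],
)

```text
t: 3.45
tcp_pos: [0.5312, -0.2342, 0.1819]
ee_rot: [-2.019, -2.407, 0.002]
ft_force: [-0.5, -0.6, 0.7]
finger_gap: 0.0942
```

Run:
```python
from h import *
goto([.532,-.2335,.0662],1.746)
```

```text
cur [ 0.5312 -0.2342  0.1819] ang 1.7455 shift [0.005 0.007 0.964] turn -0.0 tilt [-9.e-04 -1.e-03 -1.e+00]
```

Emit:
play_rows(
  series=[
    [[0.005,0.007,0.3,0],[0.005,0.007,0.6,0],[0.005,0.007,0.8,0],[0.005,0.007,0.965,0],[0.005,0.007,0.965,0],[0.005,0.007,0.965,0]],
  ],
)

```text
t: 3.95
tcp_pos: [0.5319, -0.2329, 0.0658]
ee_rot: [-2.018, -2.406, 0.001]
ft_force: [0.9, -0.9, 1.2]
finger_gap: 0.0941
```

Emit:
play_rows(
  series=[
    [[0,0,0,0],[0,0,0,0],[0,0,0,0],[0,0,0,0],[0,0,0,0],[0,0,0,0],[0,0,0,0],[0,0,0,0]],
  ],
  hand=1,
)

```text
t: 4.62
tcp_pos: [0.5335, -0.2316, 0.0659]
ee_rot: [2.016, 2.409, -0.0]
ft_force: [0.5, -0.1, -0.1]
finger_gap: 0.0438
```

Run:
```python
from h import *
from workcell import *
s=sense();print(s)
c=read_camera("scene"); np.savez("pics/s2.npz",**c); crop(c,150,180,270,300,5,"pics/s2.png")
goto([.532,-.2335,.0662],1.746)
```

```text
{'t': 4.6167, 'joint_positions': array([-5.29158560e-01,  3.71467403e-01,  1.66626680e+00, -6.25481883e-05,
        1.10373925e+00, -2.27729952e+00]), 'qvel': array([-0.00292814,  0.00100893,  0.00361331,  0.0008181 , -0.00019052,
       -0.00137826]), 'joint_efforts': array([-8.36030580e-03, -4.30639851e+01, -2.07595843e+01, -5.56393666e-02,
        4.55754879e-02,  8.43535145e-05]), 'tcp_pos': array([ 0.53349721, -0.23161364,  0.06592264]), 'ee_rot': array([ 2.01587619e+00,  2.40936727e+00, -5.52715287e-05]), 'ft_force': array([ 0.52838286, -0.14155224, -0.12960521]), 'moment': array([ 0.07181851, -0.12365646, -0.01493211]), 'finger_gap': 0.04381299667462229}
cur [ 0.5334 -0.2316  0.0658] ang 1.7481 shift [-0.013 -0.015 -0.003] turn 0.001 tilt [-1.e-04 -0.e+00 -1.e+00]
```

View pics/s2.png

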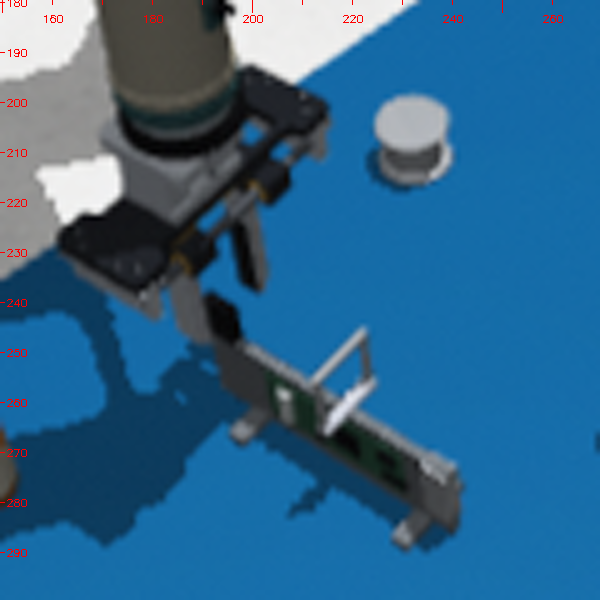

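Fingers straddle the tab at (205,243) and are still closing (44 mm).

Emit:
play_rows(
  series=[
    [[0,0,0,0],[0,0,0,0],[0,0,0,0],[0,0,0,0],[0,0,0,0],[0,0,0,0],[0,0,0,0],[0,0,0,0],[0,0,0,0],[0,0,0,0]],
  ],
  hand=1,
)

```text
t: 5.5
tcp_pos: [0.5334, -0.2316, 0.0658]
ee_rot: [-2.016, -2.409, 0.0]
ft_force: [-0.8, 0.0, -0.4]
finger_gap: 0.0098
```

Run:
```python
from h import *
from workcell import *
s=sense();print(s)
```

```text
{'t': 5.5, 'joint_positions': array([-5.29326757e-01,  3.71596627e-01,  1.66644268e+00,  3.16484214e-06,
        1.10369181e+00, -2.27729040e+00]), 'qvel': array([ 0.00144021,  0.00097981, -0.00130548, -0.00057303, -0.00024134,
        0.00222247]), 'joint_efforts': array([-3.87903198e-02, -4.35136414e+01, -2.09853280e+01, -8.67311284e-02,
        5.87284053e-02, -4.47016762e-03]), 'tcp_pos': array([ 0.53337972, -0.23162928,  0.06578669]), 'ee_rot': array([-2.01611891e+00, -2.40915092e+00,  3.18808943e-05]), 'ft_force': array([-0.79307446,  0.00485883, -0.35454079]), 'moment': array([ 0.07893687, -0.15954689,  0.00213883]), 'finger_gap': 0.009820655592283806}
```

Tab gripped (9.8 mm). Lift gently and check for sag.

Emit:
play_rows(
  series=[
    [[0,0,-0.03,0],[0,0,-0.09,0],[0,0,-0.17,0],[0,0,-0.26,0],[0,0,-0.35,0],[0,0,-0.44,0],[0,0,-0.53,0],[0,0,-0.62,0],[0,0,-0.7,0],[0,0,-0.77,0],[0,0,-0.81,0],[0,0,-0.83,0],[0,0,-0.83,0],[0,0,-0.83,0]],
  ],
)

```text
t: 6.67
tcp_pos: [0.5332, -0.2315, 0.1651]
ee_rot: [-2.016, -2.409, 0.0]
ft_force: [0.8, -0.3, -1.8]
finger_gap: 0.0098
```

Run:
```python
from h import *
from workcell import *
s=sense();print(s["ft_force"],s["moment"],s["tcp_pos"],s["finger_gap"])
c=read_camera("scene"); np.savez("pics/s3.npz",**c); crop(c,150,150,270,270,5,"pics/s3.png")
c=read_camera("top"); np.savez("pics/t3.npz",**c); crop(c,290,150,380,260,5,"pics/t3.png")
goto([.45,-.2335,.166],1.65)
```

```text
[ 0.78241729 -0.257299   -1.75195946] [0.02611415 0.07540313 0.0045403 ] [ 0.53316514 -0.23152833  0.1650984 ] 0.009848542585243895
cur [ 0.533  -0.2315  0.1647] ang 1.748 shift [ 0.105 -0.684 -0.011] turn 0.065 tilt [-1.3e-03  6.0e-04 -1.0e+00]
```

View pics/s3.png

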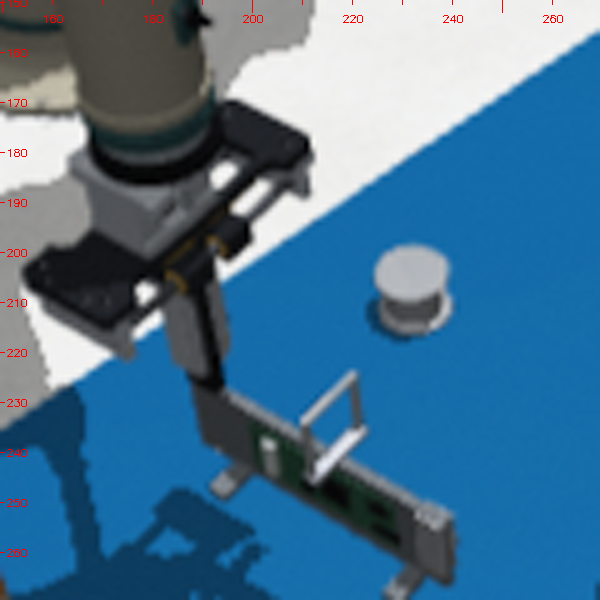

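View pics/t3.png

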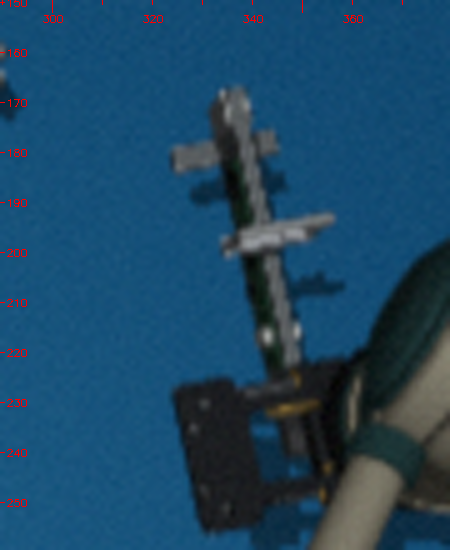

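Run:
```python
from h import *
t=load("pics/t3.npz");s=load("pics/s3.npz")
yaw=.177; X=np.array([np.cos(yaw),np.sin(yaw),0]);Y=np.array([-X[1],X[0],0]);g=np.array([.5325,-.2330,.1838])
for sag in (0,.05,.1):
    c,sn=np.cos(sag),np.sin(sag); Z=np.array([0,0,1])
    f=lambda x,y,z: g+X*(x*c+z*sn)+Y*y+Z*(-x*sn+z*c)
    pts=[f(.105,.0,.039),f(.105,.022,.039),f(.105,-.022,.039),f(.189,0,-.015)]
    print(sag,proj(s,pts).round(1).tolist(),proj(t,pts).round(1).tolist())
```

```text
0 [[215.1, 229.6], [219.8, 224.9], [210.3, 234.5], [239.0, 253.6]] [[347.3, 195.2], [338.8, 196.8], [355.8, 193.6], [336.6, 167.3]]
0.05 [[215.8, 231.1], [220.5, 226.3], [211.0, 235.9], [238.9, 255.4]] [[346.7, 194.8], [338.2, 196.4], [355.2, 193.2], [336.1, 168.3]]
0.1 [[216.4, 232.5], [221.0, 227.7], [211.6, 237.3], [238.7, 257.1]] [[346.2, 194.4], [337.7, 196.0], [354.6, 192.8], [335.6, 169.5]]
```

No visible sag (bar in scene from (210,234) to (220,225), which matches 0 tilt). Now refine the hook.

Run:
```python
from h import *
np.set_printoptions(precision=4,suppress=True)
from workcell import *
t=load("pics/t3.npz");s=load("pics/s3.npz")
print("tip/bottom top",P(t,187.5,212.5,.2))
def plane(c,u,v,y):
    R=cv2.Rodrigues(c["rvec"])[0];o=-R.T@c["tvec"];d=R.T@np.array([(u-c["cx"])/c["fx"],(v-c["cy"])/c["fy"],1.]);return o+d*(y-o[1])/d[1]
crop(s,285,115,335,185,8,"pics/s3h.png"); crop(t,160,170,215,225,10,"pics/t3h.png")
def model(px,th,pz=.33,y=.197):
    L=[(0,0),(24,-26),(24,-68),(24,-138),(12,-150),(0,-138),(0,-132)]
    return [[px+(x*np.cos(th)-z*np.sin(th))/1000,y,pz+(x*np.sin(th)+z*np.cos(th))/1000] for x,z in L]
for px in (.625,.635): print(px,proj(s,model(px,-.2)).round(1).tolist(),"\n",proj(t,model(px,-.2)).round(1).tolist())
```

```text
tip/bottom top [0.5983 0.1976 0.2   ]
0.625 [[306.2, 136.5], [310.0, 146.2], [307.3, 154.7], [303.2, 168.0], [300.1, 168.1], [298.2, 163.9], [298.6, 162.8]] 
 [[176.6, 196.6], [179.6, 190.4], [183.2, 195.9], [188.6, 204.2], [189.2, 209.8], [188.1, 212.9], [187.7, 212.3]]
0.635 [[308.6, 137.8], [312.3, 147.5], [309.6, 156.0], [305.4, 169.3], [302.2, 169.5], [300.4, 165.2], [300.7, 164.1]] 
 [[176.7, 192.3], [179.7, 186.2], [183.3, 191.9], [188.6, 200.4], [189.3, 206.1], [188.2, 209.1], [187.7, 208.5]]
```

View pics/s3h.png

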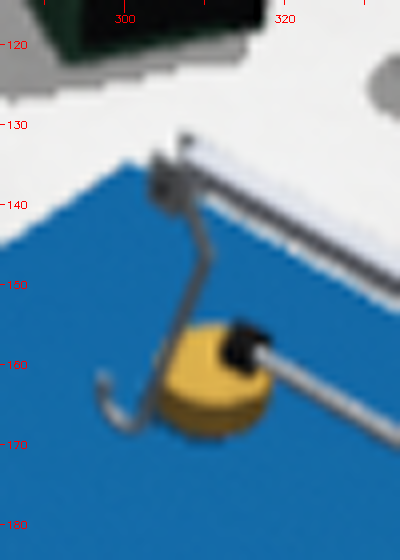

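View pics/t3h.png

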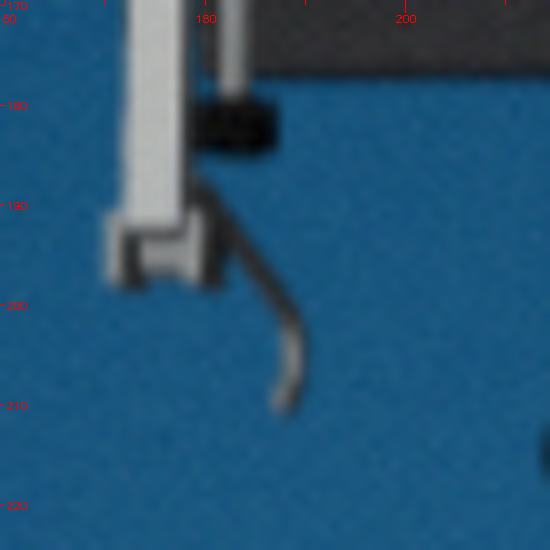

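Run:
```python
from h import *
goto([.46,-.13,.166],1.66)
```

```text
cur [ 0.533  -0.2315  0.1647] ang 1.748 shift [ 0.94  -0.45  -0.011] turn 0.059 tilt [-1.3e-03  6.0e-04 -1.0e+00]
```

Emit:
play_rows(
  series=[
    [[0.03,-0.02,0,0],[0.1,-0.05,0,0.01],[0.2,-0.1,0,0.02],[0.32,-0.15,0,0.03],[0.44,-0.21,0,0.03],[0.56,-0.27,0,0.04],[0.68,-0.33,0,0.05],[0.79,-0.38,0,0.06],[0.87,-0.42,0,0.06],[0.92,-0.44,0,0.06],[0.94,-0.45,0,0.06],[0.94,-0.45,0,0.06]],
  ],
)

```text
t: 7.77
tcp_pos: [0.4601, -0.1297, 0.1656]
ee_rot: [2.121, 2.317, 0.0]
ft_force: [0.8, -0.2, -1.8]
finger_gap: 0.0098
```

Run:
```python
from h import *
goto([.44,-.012,.166],1.61)
```

```text
cur [ 0.4601 -0.1297  0.1656] ang 1.6587 shift [ 0.991 -0.081 -0.003] turn 0.032 tilt [ 4.e-04 -2.e-04 -1.e+00]
```

Emit:
play_rows(
  series=[
    [[0.03,0,0,0],[0.1,-0.01,0,0],[0.2,-0.02,0,0.01],[0.32,-0.03,0,0.01],[0.44,-0.04,0,0.02],[0.56,-0.05,0,0.02],[0.68,-0.06,0,0.03],[0.79,-0.07,0,0.03],[0.9,-0.08,0,0.03],[0.97,-0.08,0,0.03],[1,-0.08,0,0.03],[1,-0.08,0,0.03]],
  ],
)

```text
t: 8.77
tcp_pos: [0.4405, -0.0109, 0.1654]
ee_rot: [2.173, 2.269, 0.0]
ft_force: [-0.6, -0.9, -3.0]
finger_gap: 0.0095
```

Run:
```python
from h import *
goto([.435,.1,.166],1.59)
```

```text
cur [ 0.4405 -0.0109  0.1654] ang 1.6141 shift [ 0.925 -0.006 -0.005] turn 0.016 tilt [ 1.e-04 -0.e+00 -1.e+00]
```

Emit:
play_rows(
  series=[
    [[0.03,0,0,0],[0.1,-0.01,0,0],[0.2,-0.01,0,0.01],[0.32,-0.01,0,0.01],[0.44,-0.01,0,0.01],[0.56,-0.01,0,0.01],[0.68,-0.01,0,0.02],[0.79,-0.01,0,0.02],[0.86,-0.01,0,0.02],[0.9,-0.01,0,0.02],[0.92,-0.01,0,0.02],[0.92,-0.01,0,0.02]],
  ],
)

```text
t: 9.77
tcp_pos: [0.4346, 0.0989, 0.1654]
ee_rot: [2.207, 2.235, -0.0]
ft_force: [0.5, 0.2, -2.0]
finger_gap: 0.0094
```

Run:
```python
from h import *
goto([.44,.196,.158],1.583)
```

```text
cur [0.4346 0.0989 0.1654] ang 1.5834 shift [0.809 0.055 0.062] turn 0.0 tilt [-0.e+00 -2.e-04 -1.e+00]
```

Emit:
play_rows(
  series=[
    [[0.03,0.01,0,0],[0.1,0.03,0.01,0],[0.2,0.05,0.02,0],[0.32,0.05,0.03,0],[0.44,0.05,0.04,0],[0.56,0.05,0.05,0],[0.66,0.05,0.06,0],[0.74,0.05,0.06,0],[0.79,0.05,0.06,0],[0.81,0.05,0.06,0],[0.81,0.05,0.06,0],[0.81,0.05,0.06,0]],
  ],
)

```text
t: 10.77
tcp_pos: [0.4394, 0.1957, 0.1582]
ee_rot: [2.208, 2.235, -0.001]
ft_force: [0.0, 0.4, -2.5]
finger_gap: 0.0099
```

Run:
```python
from h import *
from workcell import *
s=sense();print(s["ft_force"],s["moment"],s["tcp_pos"],s["finger_gap"],s["t"])
c=read_camera("scene"); np.savez("pics/s4.npz",**c); crop(c,225,110,335,240,6*.75,"pics/s4.png")
c=read_camera("top"); np.savez("pics/t4.npz",**c); crop(c,140,160,240,270,5,"pics/t4.png")
p=s["tcp_pos"]; bar=p+[.105,.0015,.0188+.039]
print(bar,proj(load("pics/s4.npz"),[bar,bar+[0,.022,0],bar-[0,.022,0]]),proj(c,[bar+[0,.022,0],bar-[0,.022,0]]))
goto([.44,.196,.158],1.583)
```

```text
[ 0.01119996  0.37027704 -2.47559989] [-0.00257917  0.00741628  0.01225732] [0.43941002 0.1957282  0.15824406] 0.009941265172038612 10.7667
[0.54441002 0.1972282  0.21604406] [[287.26062778 152.44602389]
 [291.45345597 149.57292388]
 [283.0070439  155.36075622]] [[177.56535129 233.15046235]
 [194.68288283 232.98113225]]
cur [0.4394 0.1955 0.1583] ang 1.5824 shift [0.004 0.005 0.002] turn -0.0 tilt [ 1.e-04 -4.e-04 -1.e+00]
```

View pics/s4.png

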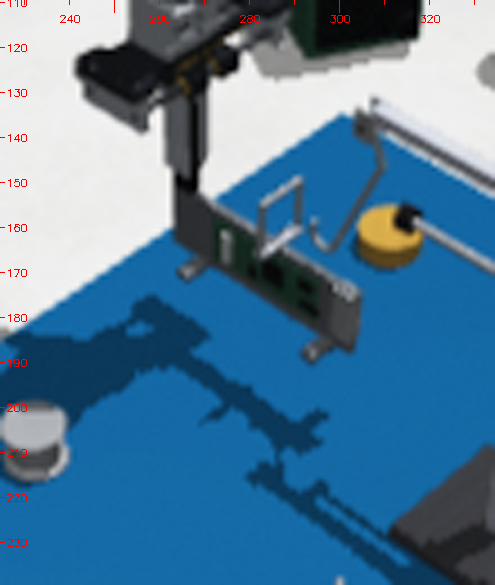

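View pics/t4.png

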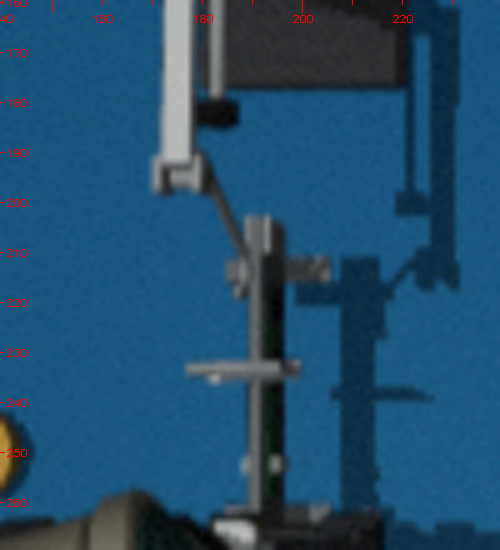

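Bar is at scene (283,155)–(291,150), right as predicted. The hook tip has moved between pictures (297.5,161.5 → 294,158), so the hook is swinging. I'll track it over about a second.

Run:
```python
from h import *
from workcell import *
R=[]
for i in range(20):
    t0=sense()["t"]; c=read_camera("scene"); R.append((t0,c["img"][125:180,280:330]))
tiles=[cv2.resize(np.ascontiguousarray(r[1][:,:,::-1]),None,fx=3,fy=3,interpolation=cv2.INTER_CUBIC) for r in R[:15]]
cv2.imwrite("pics/swing.png",np.vstack([np.hstack(tiles[i:i+5]) for i in (0,5,10)]))
np.savez("pics/swing.npz",t=[r[0] for r in R],im=[r[1] for r in R]); print(R[0][0],R[-1][0])
```

```text
10.8667 11.8167
```

View pics/swing.png

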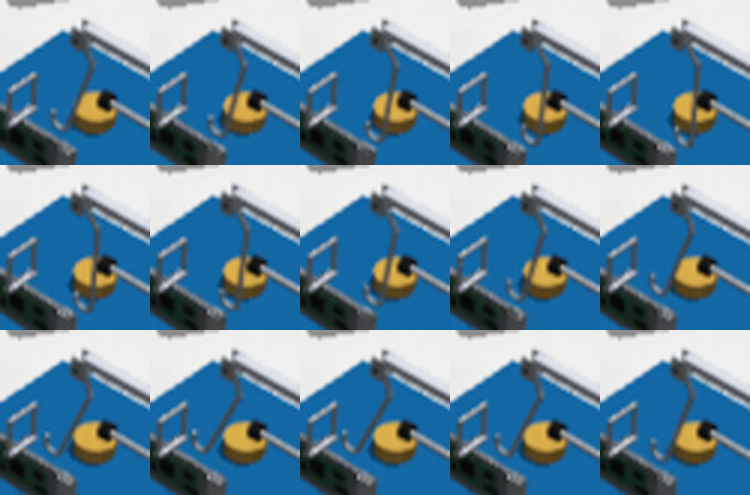

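```bash
cat > fit.py <<'E'
from h import *
from scipy.optimize import curve_fit
D=np.load("pics/swing.npz");im=D["im"].astype(np.float32);t=D["t"]
s=load("pics/s4.npz")
med=np.median(im,axis=0)
def poly(px,th,pz=.33,y=.1975):
    a=np.linspace(0,np.pi,12)
    L=[(0,0),(24,-26),(24,-138)]+[(12+12*np.cos(q),-138-12*np.sin(q)) for q in a]+[(0,-132)]
    P_=[]
    for p,q in zip(L[:-1],L[1:]):
        n=max(2,int(np.hypot(q[0]-p[0],q[1]-p[1])/2))
        for k in range(n): P_.append((p[0]+(q[0]-p[0])*k/n,p[1]+(q[1]-p[1])*k/n))
    P_=np.array(P_)[10:]
    return np.c_[px+(P_[:,0]*np.cos(th)-P_[:,1]*np.sin(th))/1000,np.full(len(P_),y),pz+(P_[:,0]*np.sin(th)+P_[:,1]*np.cos(th))/1000]
d=np.abs(im-med).sum(3)
ths=np.arange(-.6,.2,.01); best=None
for px in (.622,.625,.628,.631,.634):
    sc=np.zeros((len(im),len(ths)))
    for j,th in enumerate(ths):
        uv=proj(s,poly(px,th))-[280,125]
        for i in range(len(im)):
            sc[i,j]=cv2.remap(d[i],uv[:,0:1].astype(np.float32),uv[:,1:2].astype(np.float32),1).mean()
    print(px,sc.max(1).mean()); 
    if best is None or sc.max(1).mean()>best[0]: best=(sc.max(1).mean(),px,ths[sc.argmax(1)])
th=best[2];print(best[1],list(zip(t.round(3),th.round(2))))
f=lambda t,m,A,T,t0,k:m+A*np.exp(-k*(t-t[0]))*np.cos(2*np.pi*(t-t0)/T)
p,_=curve_fit(f,t,th,[-.2,.2,.9,t[th.argmax()],0.]);print(p,np.std(f(t,*p)-th))
E
python3 fit.py
```

```text
0.622 97.58110885620117
0.625 109.20681610107422
0.628 115.66711387634277
0.631 113.23612403869629
0.634 104.15013999938965
0.628 [(np.float64(10.867), np.float64(-0.27)), (np.float64(10.917), np.float64(-0.18)), (np.float64(10.967), np.float64(-0.1)), (np.float64(11.017), np.float64(-0.03)), (np.float64(11.067), np.float64(0.0)), (np.float64(11.117), np.float64(0.0)), (np.float64(11.167), np.float64(-0.04)), (np.float64(11.217), np.float64(-0.11)), (np.float64(11.267), np.float64(-0.2)), (np.float64(11.317), np.float64(-0.28)), (np.float64(11.367), np.float64(-0.34)), (np.float64(11.417), np.float64(-0.38)), (np.float64(11.467), np.float64(-0.38)), (np.float64(11.517), np.float64(-0.34)), (np.float64(11.567), np.float64(-0.27)), (np.float64(11.617), np.float64(-0.18)), (np.float64(11.667), np.float64(-0.1)), (np.float64(11.717), np.float64(-0.03)), (np.float64(11.767), np.float64(0.0)), (np.float64(11.817), np.float64(0.0))]
[-1.89252784e-01  1.95274402e-01  7.00271564e-01  1.10879336e+01
  3.57496656e-04] 0.002394322055463556
```

Hook fitted: pivot x ≈ 0.628, θ = -0.189 + 0.195·cos, period 0.700 s, almost undamped. The best way in is to follow the hook on its back swing and meet the shank at its back extreme, where its speed is zero.

Run:
```python
from h import *
from workcell import *
s=sense();print(s["t"],s["tcp_pos"]);goto([.5435,.1965,.1600],1.583)
```

```text
11.8667 [0.43936998 0.19605605 0.15823355]
cur [0.4394 0.1961 0.1582] ang 1.583 shift [-0.007  0.868 -0.015] turn 0.0 tilt [ 0.e+00 -1.e-04 -1.e+00]
```

Emit:
play_rows(
  series=[
    [[0,0,-0.01,0],[0,0.04,-0.02,0],[0,0.16,-0.02,0],[0,0.35,-0.02,0],[0,0.575,-0.02,0],[0,0.76,-0.02,0],[0,0.84,-0.02,0],[0,0.865,-0.02,0],[0,0.865,-0.02,0],[0,0.865,-0.02,0],[0,0.865,-0.02,0],[0,0.865,-0.02,0]],
  ],
)

```text
t: 12.87
tcp_pos: [0.5419, 0.1973, 0.1608]
ee_rot: [-2.207, -2.235, 0.001]
ft_force: [-0.7, 0.3, -1.9]
finger_gap: 0.0098
```

Run:
```python
from h import *
from workcell import *
R=[]
for i in range(6):
    st=sense(); c=read_camera("scene"); R.append((st["t"],c["img"][125:180,280:330])); print(st["t"],st["tcp_pos"].round(4),st["ft_force"].round(2),st["moment"].round(3))
tiles=[cv2.resize(np.ascontiguousarray(r[1][:,:,::-1]),None,fx=5,fy=5,interpolation=cv2.INTER_CUBIC) for r in R]
cv2.imwrite("pics/swing2.png",np.vstack([np.hstack(tiles[i:i+3]) for i in (0,3)]))
np.savez("pics/s5.npz",**c)
```

```text
12.8667 [0.5419 0.1973 0.1608] [-0.7   0.33 -1.93] [0.058 0.033 0.013]
12.9167 [0.5422 0.1974 0.1609] [-0.33 -0.48 -1.96] [ 0.06   0.162 -0.042]
12.9667 [0.5423 0.1974 0.161 ] [ 0.13  0.   -1.47] [0.053 0.081 0.031]
13.0167 [0.5426 0.1974 0.161 ] [-0.55  0.02 -1.69] [ 0.063  0.047 -0.038]
13.0667 [0.5427 0.1974 0.1609] [-0.31  0.58 -1.35] [ 0.049  0.1   -0.023]
13.1167 [0.5428 0.1974 0.1609] [-0.65  0.24 -2.05] [0.047 0.074 0.013]
```

View pics/swing2.png

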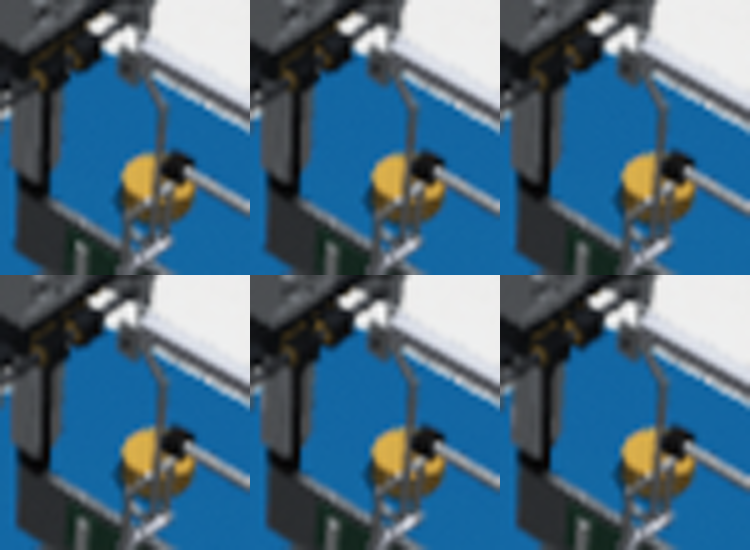

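The hook is caught and rides on the bar, still in all six frames, with the shank just short of the stop. Now press in small steps and average the force.

Emit:
play_rows(
  series=[
    [[0,0.004,0,0],[0,0.008,0,0],[0,0.012,0,0],[0,0.016,0,0],[0,0.016,0,0],[0,0.016,0,0]],
  ],
)

```text
t: 13.67
tcp_pos: [0.5451, 0.1973, 0.1606]
ee_rot: [2.208, 2.235, -0.0]
ft_force: [-0.6, 0.5, -1.0]
finger_gap: 0.0098
```

```bash
cat > ft.py <<'E'
from h import *
from workcell import *
import sys
n=int(sys.argv[1]);F=[];M=[]
for i in range(n):
    c=read_camera("scene");st=sense();F.append(st["ft_force"]);M.append(st["moment"])
print(st["t"],st["tcp_pos"].round(4),"F",np.mean(F,0).round(2),"+-",(np.std(F,0)/n**.5).round(2),"M",np.mean(M,0).round(3),"fx min",np.min(F,0)[0].round(2))
np.savez("pics/last.npz",**c); crop(c,270,120,340,200,7,sys.argv[2])
E
python3 ft.py 8 pics/p1.png
```

```text
14.0667 [0.545  0.1973 0.1606] F [-0.44  0.22 -1.62] +- [0.15 0.22 0.16] M [0.032 0.07  0.01 ] fx min -1.03
```

View pics/p1.png

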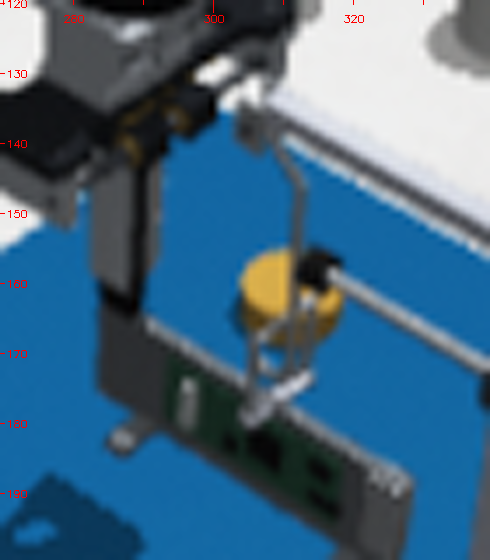

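Emit:
play_rows(
  series=[
    [[0,0.003,0,0],[0,0.006,0,0],[0,0.009,0,0],[0,0.012,0,0],[0,0.012,0,0],[0,0.012,0,0]],
  ],
)

```text
t: 14.57
tcp_pos: [0.5465, 0.1973, 0.1606]
ee_rot: [2.208, 2.235, -0.0]
ft_force: [-0.4, 0.5, -1.9]
finger_gap: 0.0098
```

```bash
python3 ft.py 6 pics/p2.png
```

```text
14.8667 [0.5465 0.1974 0.1606] F [-0.08  0.12 -1.54] +- [0.23 0.08 0.21] M [ 0.051  0.076 -0.002] fx min -1.01
```

Emit:
play_rows(
  series=[
    [[0,0.003,0,0],[0,0.006,0,0],[0,0.009,0,0],[0,0.012,0,0],[0,0.015,0,0],[0,0.015,0,0],[0,0.015,0,0]],
  ],
)

```text
t: 15.45
tcp_pos: [0.5483, 0.1974, 0.1606]
ee_rot: [2.208, 2.235, -0.0]
ft_force: [0.0, 0.4, -1.5]
finger_gap: 0.0093
```

```bash
python3 ft.py 6 pics/p3.png
```

```text
15.75 [0.5482 0.1973 0.1606] F [-0.23 -0.33 -1.7 ] +- [0.13 0.17 0.2 ] M [0.036 0.036 0.007] fx min -0.77
```

View pics/p3.png

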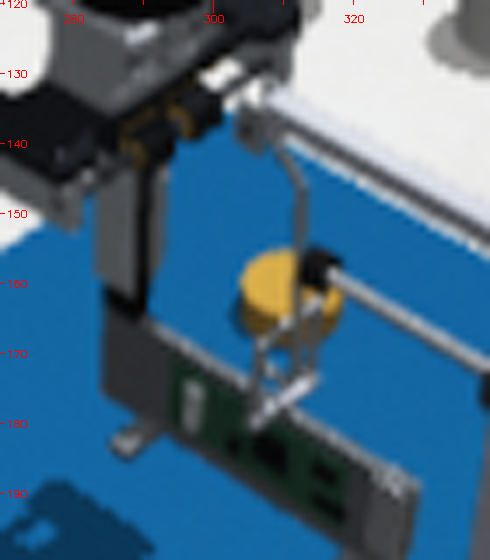

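Emit:
play_rows(
  series=[
    [[0,0.004,0,0],[0,0.008,0,0],[0,0.012,0,0],[0,0.016,0,0],[0,0.02,0,0],[0,0.02,0,0],[0,0.02,0,0]],
  ],
)

```text
t: 16.33
tcp_pos: [0.5507, 0.1974, 0.1606]
ee_rot: [2.208, 2.235, -0.0]
ft_force: [-0.4, -0.0, -1.8]
finger_gap: 0.0094
```

```bash
python3 ft.py 5 pics/p4.png
```

```text
16.5833 [0.5507 0.1974 0.1606] F [-0.39 -0.23 -1.55] +- [0.16 0.2  0.15] M [0.018 0.079 0.021] fx min -0.95
```

Emit:
play_rows(
  series=[
    [[0,0.004,0,0],[0,0.008,0,0],[0,0.012,0,0],[0,0.016,0,0],[0,0.016,0,0],[0,0.016,0,0]],
  ],
)

```text
t: 17.08
tcp_pos: [0.552, 0.1974, 0.1605]
ee_rot: [-2.207, -2.234, 0.002]
ft_force: [-3.1, 0.2, -1.7]
finger_gap: 0.0101
```

```bash
python3 ft.py 5 pics/p5.png
```

```text
17.3333 [0.5521 0.1974 0.1605] F [-2.49  0.24 -1.53] +- [0.34 0.16 0.07] M [0.061 0.444 0.011] fx min -3.55
```

View pics/p5.png

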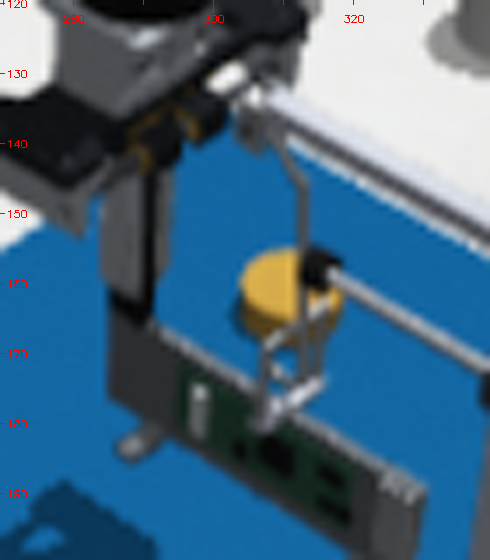

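Pressed at about 2.4 N against the stop (θ≈0.075) and held. I'll hold a little longer, then slide down the shank, first half.

Emit:
play_rows(
  series=[
    [[0,0,0,0],[0,0,0,0],[0,0,0,0],[0,0.001,0.01,0],[0,0.002,0.025,0],[0,0.003,0.04,0],[0,0.004,0.055,0],[0,0.005,0.07,0],[0,0.006,0.085,0],[0,0.006,0.095,0],[0,0.007,0.1,0],[0,0.007,0.1,0]],
  ],
)

```text
t: 18.33
tcp_pos: [0.5534, 0.1974, 0.1484]
ee_rot: [-2.208, -2.235, 0.0]
ft_force: [-2.7, 0.4, -0.7]
finger_gap: 0.0099
```

```bash
python3 ft.py 5 pics/p6.png
```

```text
18.5833 [0.5534 0.1974 0.1486] F [-3.54  0.19 -0.73] +- [0.05 0.25 0.2 ] M [ 0.063  0.5   -0.022] fx min -3.68
```

View pics/p6.png

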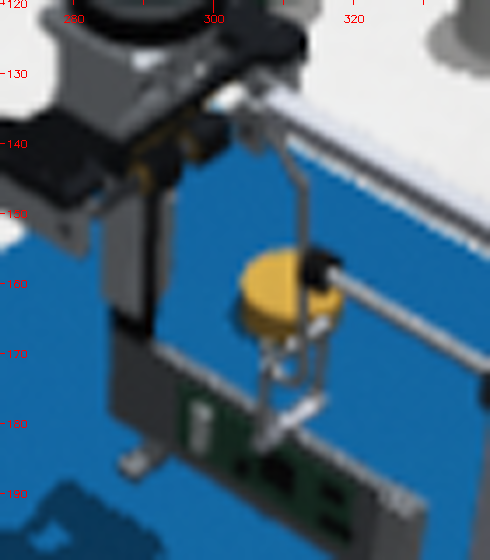

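Force rose to about 3.3 N, so ease off slightly while continuing down.

Emit:
play_rows(
  series=[
    [[0,-0.004,0,0],[0,-0.005,0.01,0],[0,-0.005,0.025,0],[0,-0.004,0.04,0],[0,-0.003,0.055,0],[0,-0.003,0.07,0],[0,-0.002,0.08,0],[0,-0.002,0.09,0],[0,-0.002,0.09,0],[0,-0.002,0.09,0]],
  ],
)

```text
t: 19.42
tcp_pos: [0.5534, 0.1974, 0.1377]
ee_rot: [2.208, 2.235, -0.0]
ft_force: [-0.8, -0.7, -1.1]
finger_gap: 0.0095
```

```bash
python3 ft.py 5 pics/p7.png
```

```text
19.6667 [0.5533 0.1974 0.1378] F [-0.29  0.29 -1.9 ] +- [0.16 0.25 0.17] M [ 0.064  0.155 -0.005] fx min -0.97
```

View pics/p7.png

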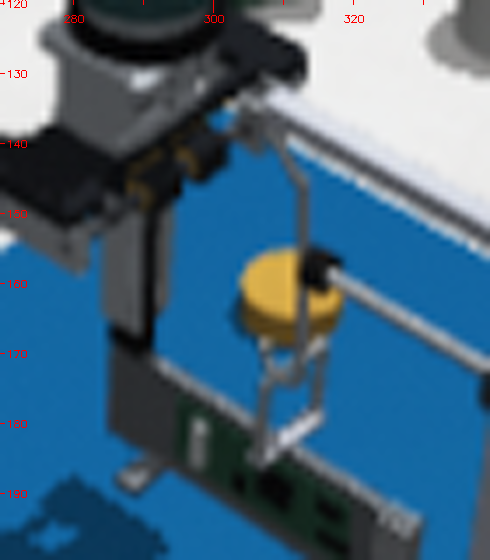

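Emit:
play_rows(
  series=[
    [[0,-0.005,0.01,0],[0,-0.01,0.02,0],[0,-0.016,0.03,0],[0,-0.022,0.04,0],[0,-0.029,0.05,0],[0,-0.035,0.055,0],[0,-0.04,0.06,0],[0,-0.04,0.06,0],[0,-0.04,0.06,0]],
  ],
)

```text
t: 20.42
tcp_pos: [0.5485, 0.1974, 0.1308]
ee_rot: [2.208, 2.235, 0.0]
ft_force: [0.4, 0.6, -1.3]
finger_gap: 0.0095
```

```bash
python3 ft.py 6 pics/p8.png
```

```text
20.7167 [0.5485 0.1974 0.1307] F [-0.38 -0.3  -0.81] +- [0.1 0.1 0.1] M [ 0.08   0.022 -0.003] fx min -0.84
```

View pics/p8.png

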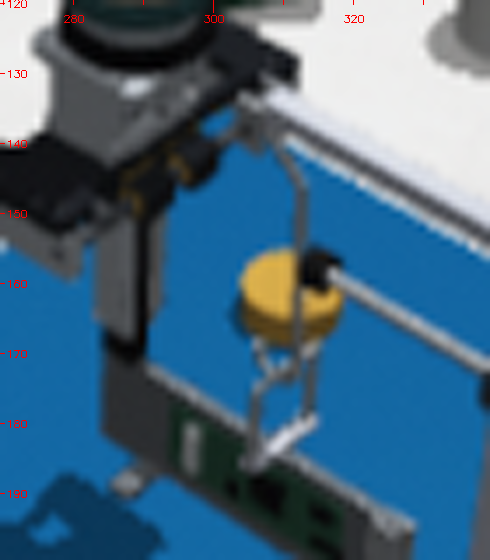

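The bar is seated: the hook now carries about half the weight (Fz −1.65 → −0.8 N). Before letting go I'll walk the seated bar back to the loaded rest angle (about −0.13), so that the release is quiet.

Emit:
play_rows(
  series=[
    [[0,0,0,0],[0,0,0,0],[0,-0.005,0,0],[0,-0.015,0,0],[0,-0.03,0.001,0],[0,-0.05,0.002,0],[0,-0.07,0.003,0],[0,-0.09,0.005,0],[0,-0.11,0.006,0],[0,-0.13,0.008,0],[0,-0.15,0.009,0],[0,-0.17,0.01,0],[0,-0.19,0.011,0],[0,-0.21,0.012,0],[0,-0.225,0.013,0],[0,-0.235,0.013,0],[0,-0.242,0.013,0],[0,-0.245,0.013,0],[0,-0.245,0.013,0]],
  ],
)

```text
t: 22.3
tcp_pos: [0.519, 0.197, 0.1291]
ee_rot: [2.208, 2.235, 0.0]
ft_force: [0.5, -0.3, -1.9]
finger_gap: 0.0096
```

```bash
python3 ft.py 8 pics/p9.png; python3 -c "
from h import *;from workcell import *
c=read_camera('top');crop(c,140,160,240,270,5,'pics/t9.png')"
```

```text
22.7 [0.5191 0.197  0.129 ] F [ 0.04  0.34 -1.31] +- [0.11 0.14 0.08] M [0.081 0.009 0.011] fx min -0.6
```

View pics/p9.png

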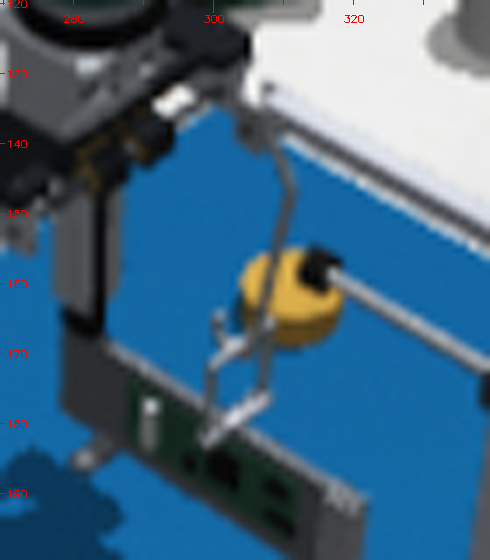

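View pics/t9.png

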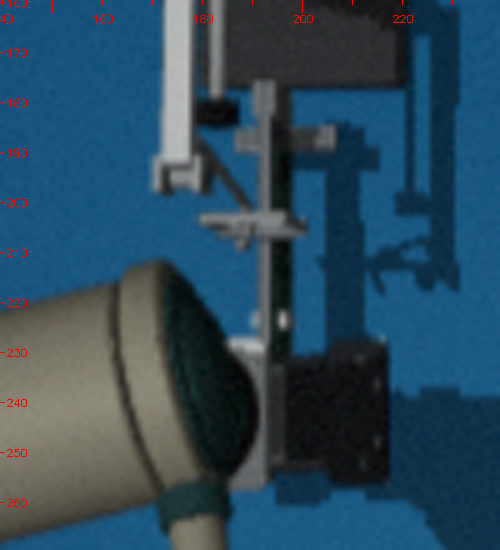

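The bar lies in the hook bottom (scene (303,169), tip showing at (300,165)). The hook carries less load now, so lower a touch to transfer the weight before release.

Emit:
play_rows(
  series=[
    [[0,0,0.002,0],[0,0,0.004,0],[0,0,0.006,0],[0,0,0.008,0],[0,0,0.008,0],[0,0,0.008,0]],
  ],
)

```text
t: 23.25
tcp_pos: [0.5192, 0.197, 0.1283]
ee_rot: [2.208, 2.235, 0.0]
ft_force: [0.6, 0.6, 0.0]
finger_gap: 0.0094
```

```bash
python3 ft.py 8 pics/p10.png
```

```text
23.65 [0.5191 0.197  0.1281] F [-0.01  0.15 -0.42] +- [0.16 0.1  0.15] M [ 0.062 -0.125 -0.006] fx min -0.83
```

Emit:
play_rows(
  series=[
    [[0,0,0,0],[0,0,0,0],[0,0,0,0],[0,0,0,0],[0,0,0,0],[0,0,0,0],[0,0,0,0],[0,0,0,0],[0,0,0,0],[0,0,0,0],[0,0,0,0],[0,0,0,0],[0,0,0,0],[0,0,0,0],[0,0,0,0],[0,0,0,0]],
  ],
  hand=-1,
)

```text
t: 24.98
tcp_pos: [0.519, 0.197, 0.1281]
ee_rot: [2.208, 2.235, -0.0]
ft_force: [0.4, -0.7, 0.1]
finger_gap: 0.0943
```

```bash
python3 ft.py 4 pics/p11.png;  python3 -c "
from h import *;from workcell import *
print(sense()['finger_gap']);c=read_camera('top');crop(c,140,160,240,270,5,'pics/t11.png')"
```

```text
25.1833 [0.519  0.197  0.1281] F [ 0.05 -0.01 -0.29] +- [0.11 0.24 0.18] M [ 0.051 -0.136 -0.004] fx min -0.26
0.09411793183373125
```

View pics/p11.png

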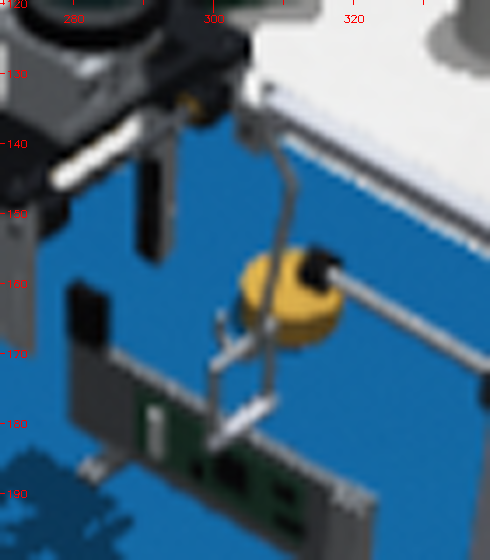

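View pics/t11.png

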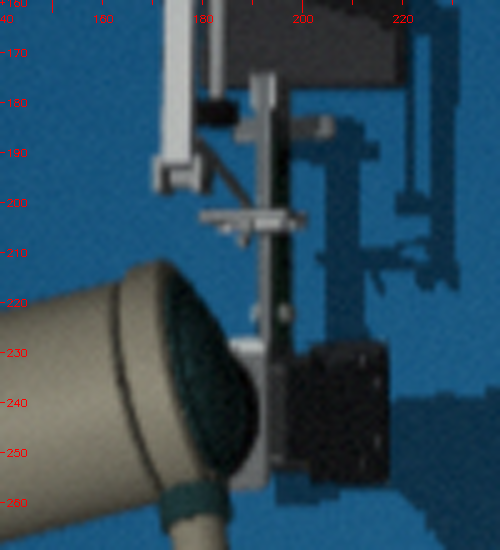

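Released; the carrier hangs in the hook, clear between the open fingers. Back straight off.

Emit:
play_rows(
  series=[
    [[0,-0.04,0,0],[0,-0.12,0,0],[0,-0.22,0,0],[0,-0.34,0,0],[0,-0.46,0,0],[0,-0.58,0,0],[0,-0.7,0,0],[0,-0.82,-0.05,0],[0,-0.92,-0.1,0],[0,-0.98,-0.15,0],[0,-1,-0.2,0],[0,-1,-0.2,0],[0,-1,-0.2,0]],
  ],
)

```text
t: 26.32
tcp_pos: [0.4001, 0.1958, 0.153]
ee_rot: [2.207, 2.234, 0.003]
ft_force: [0.4, -0.4, -0.2]
finger_gap: 0.0942
```

Run:
```python
from h import *
from workcell import *
R=[]
for i in range(14):
    c=read_camera("scene"); R.append((sense()["t"],c["img"][120:200,260:345].astype(float)))
print("max frame-to-frame diffs",[round(float(np.abs(R[i][1]-R[0][1]).mean()),2) for i in range(14)])
crop(c,255,115,345,205,6.5,"pics/end_s.png"); cv2.imwrite("pics/end_full.png",c["img"][:,:,::-1])
c=read_camera("top"); cv2.imwrite("pics/end_t.png",c["img"][:,:,::-1]); np.savez("pics/end_t.npz",**c)
```

```text
max frame-to-frame diffs [0.0, 0.92, 1.27, 1.46, 1.5, 1.34, 1.13, 1.04, 1.41, 1.72, 2.03, 2.19, 2.32, 2.3]
```

View pics/end_s.png

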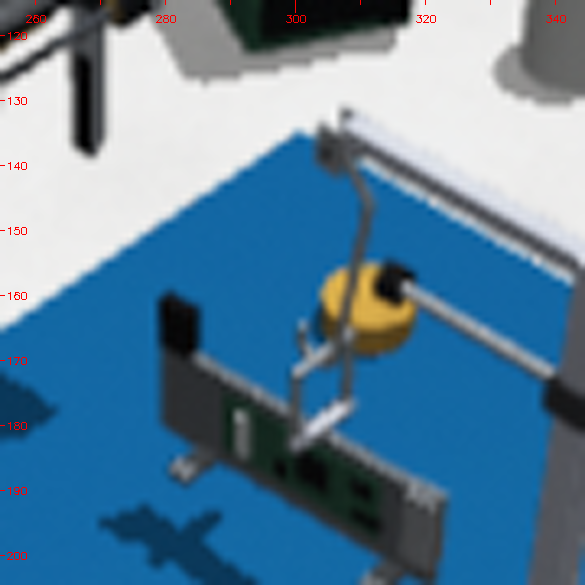

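View pics/end_t.png

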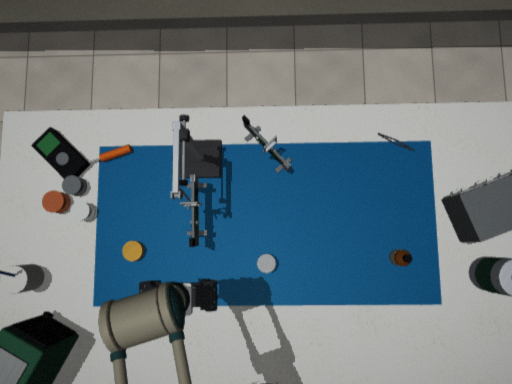

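Bystanders are unmoved: (267,263), (133,251), (401,257), same as at the start. A slight sway remains, so I'll measure it over time while waiting.

```bash
cat > sway.py <<'E'
from h import *
from workcell import *
T=[];I=[]
for i in range(40):
    T.append(sense()["t"]); c=read_camera("scene"); I.append(cv2.cvtColor(c["img"],cv2.COLOR_RGB2GRAY).astype(np.float32))
# tab/plate-end template
tp=I[0][160:184,276:290]; X=[]
for im in I:
    r=cv2.matchTemplate(cv2.resize(im[150:195,266:300],None,fx=8,fy=8,interpolation=2),cv2.resize(tp,None,fx=8,fy=8,interpolation=2),cv2.TM_CCOEFF_NORMED)
    X.append(np.array(cv2.minMaxLoc(r)[3])/8)
X=np.array(X);print(T[0],T[-1]);print(X[:,0].tolist());print(X[:,1].tolist())
E
python3 sway.py
```

```text
27.0667 29.0167
[10.0, 9.875, 9.75, 9.75, 9.5, 9.375, 9.25, 9.25, 9.25, 9.375, 9.5, 9.625, 9.75, 9.875, 10.0, 10.0, 10.0, 10.0, 10.0, 10.0, 9.875, 9.75, 9.625, 9.5, 9.375, 9.375, 9.25, 9.375, 9.375, 9.5, 9.75, 9.75, 9.875, 10.0, 10.0, 10.0, 10.0, 10.0, 10.0, 9.875]
[10.0, 9.875, 9.75, 9.625, 9.5, 9.375, 9.25, 9.25, 9.25, 9.375, 9.5, 9.625, 9.75, 9.875, 10.0, 10.0, 10.0, 10.0, 10.0, 10.0, 9.875, 9.75, 9.625, 9.5, 9.375, 9.25, 9.25, 9.25, 9.375, 9.5, 9.625, 9.75, 9.875, 10.0, 10.0, 10.0, 10.0, 10.0, 10.0, 9.875]
```

Emit:
play_rows(
  series=[
    [[0,0,0,0],[0,0,0,0],[0,0,0,0],[0,0,0,0],[0,0,0,0],[0,0,0,0],[0,0,0,0],[0,0,0,0],[0,0,0,0],[0,0,0,0],[0,0,0,0],[0,0,0,0],[0,0,0,0],[0,0,0,0],[0,0,0,0],[0,0,0,0],[0,0,0,0],[0,0,0,0],[0,0,0,0],[0,0,0,0]],
  ],
)

```text
t: 30.73
tcp_pos: [0.399, 0.1955, 0.1521]
ee_rot: [2.208, 2.235, -0.0]
ft_force: [0.0, -0.0, 0.3]
finger_gap: 0.0941
```

Emit:
play_rows(
  series=[
    [[0,0,0,0],[0,0,0,0],[0,0,0,0],[0,0,0,0],[0,0,0,0],[0,0,0,0],[0,0,0,0],[0,0,0,0],[0,0,0,0],[0,0,0,0],[0,0,0,0],[0,0,0,0],[0,0,0,0],[0,0,0,0],[0,0,0,0],[0,0,0,0],[0,0,0,0],[0,0,0,0],[0,0,0,0],[0,0,0,0]],
  ],
)

```text
t: 32.4
tcp_pos: [0.399, 0.1955, 0.1521]
ee_rot: [2.208, 2.235, -0.0]
ft_force: [-0.1, 1.3, 0.2]
finger_gap: 0.094
```

```bash
python3 sway.py
```

```text
32.4 34.35
[10.0, 10.125, 10.125, 10.25, 10.25, 10.25, 10.125, 10.125, 10.0, 10.0, 9.875, 9.75, 9.75, 9.75, 9.75, 9.75, 9.75, 9.875, 10.0, 10.0, 10.125, 10.125, 10.25, 10.25, 10.25, 10.125, 10.125, 10.0, 10.0, 9.875, 9.75, 9.75, 9.75, 9.75, 9.75, 9.75, 10.0, 10.0, 10.0, 10.125]
[10.0, 10.125, 10.125, 10.25, 10.25, 10.25, 10.125, 10.125, 10.0, 10.0, 9.875, 9.75, 9.75, 9.625, 9.625, 9.75, 9.75, 9.875, 10.0, 10.0, 10.125, 10.125, 10.25, 10.25, 10.25, 10.125, 10.125, 10.0, 9.875, 9.875, 9.75, 9.625, 9.625, 9.75, 9.75, 9.75, 9.875, 10.0, 10.0, 10.125]
```

Sway is about 1.5 mm amplitude with a 0.95 s period, so roughly 10 mm/s, well below 0.1 m/s. The carrier is level, the bar is in the hook and the gripper is clear. Handing in.

```bash
python3 -c "
from workcell import *
print(close_job()); print(sense()['t'])"
```

```text
the job is handed in; nothing more can be done
None
the job is handed in; nothing more can be done
```

I hung the carrier nearest the robot on the drop hook and handed the job in at about 34 s of the 72 s allowed. No verdict was reported.

- **Pick-up:** I gripped it by the black tab and lifted it, with no visible sag.
- **Steadying the hook:** The hook turned out to be swinging about ±0.2 rad with a 0.70 s period. I followed its back swing with the bar, met the shank at the end of the swing, and pressed it onto the rubber stop with about 2.4 N.
- **Hanging:** I slid the bar down the shank into the bottom of the hook. I then walked the hook back to its loaded rest angle, let go and backed off.

**Last checks:**
- **Seat and tilt:** the bar lies in the bottom of the hook and the carrier hangs level, judged by eye in the camera images. I did not measure the bar against the seat point to the millimetre.
- **Sway:** about 1.5 mm, or roughly 10 mm/s, against the 0.1 m/s limit.
- **Spool, tin and bottle:** at the same pixels in the top view as at the start.
- **Hook force:** the highest reading after contact was about 3.7 N at the wrist, midway down the slide. This was sampled only at pauses, so it does not cover the moment of first contact.
- **Gripper:** about 0.12 m back and touching nothing.

No check failed. One disagreement: my first picture-based estimate put the stop near 0.14 rad, but contact came at about 0.075 rad, so I relied on the contact.

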